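# Press a push-on cap home with the lever press

### The arm

A 7-joint arm with a two-finger parallel gripper is mounted at the origin on a cart in front of the work surface, level with it; the furniture and walls round the work are solid. World frame = base frame: x ahead of the robot, y to its left, z up, the work surface at z = 0. Lengths are in m, angles in rad, forces in N, time in s.
With the tool pointing down it reaches from about 0.425 to 0.925 m from the base axis. Payload 6.8 kg.
Tool frame: the origin (TCP) lies on the front face of the gripper's body, between the roots of the fingers; the fingertips stand 73 mm ahead of it and the grasp point (between the pads) lies 54 mm ahead of it; z points along the fingers, y is the direction in which the jaws open and shut (so a half turn about z gives the same grasp; the last joint's range is limited). The gripper opens to 85 mm and grips with 20 to 120 N. Pads are 22 mm wide; open, the fingers measure 114 mm over their backs; the gripper's body (76 mm by 85 mm) begins 54 mm behind the grasp point. The pads swing forward as they close: fully open they stand 13 mm farther back than shut.
Start: joints at [1.057, 0.477, 0.022, 1.555, -0.011, 1.109, -0.083], TCP at [0.266, -0.62, 0.304] pointing down, gripper open.
Joint ranges: [-2.96, 2.96], [-0.34, 2.1], [-1.41, 1.46], [0.24, 2.44], [-1.37, 4.51], [0.17, 1.92], [-2.96, 2.96]. Speed limits (rad/s): [2.39, 2.39, 3.14, 3.14, 3.14, 3.14, 3.14].

### API

Orientations are given as a rotation vector (axis times angle).
In Python, from bench import * gives the robot as it stands.
- The arm moves only by the tool jog_arm, never from a script. Its argument "plan" is a list of rows, each a list of 2 entries, a list of its own where there are three numbers: the shift along the world's x, y, z in cm, then the turn about the world's z in rad. In form: [[[tx, ty, tz], twist], ...]. A call has 1 to 12 rows; each row shifts and turns the commanded pose from where the row before left it; what a row does not reach is not made up. A row lasts 1/10 s, in which the tool goes at most 50 mm and 8.59 degrees, less where a joint would pass 70% of its speed; a pose out of reach is approached as far as the arm can. A call is refused whole if a number of a shift passes 5 or a number of a turn 0.15, either way. A call with a gripper value outside its range is refused whole. "hand" is the finger opening in cm, from 0 to 8.54, set as the call begins (left out, the last holds). The fingers move at their own pace and stop on an object; "grip_force" is the grip in N (left out, the last holds). Time passes only in rows, so rows that do not move let the fingers close. It gives the time, the measured TCP pose, the force and the opening at its end, in the units of the state.
- get_obs(): the state, without advancing time (a new reading comes with each control period).
- grab_frame(name): name is "scene" or "top" or "wrist"; returns the picture (480x640x3 uint8, red, green, blue); there is no depth.
- get_calibration(name): a dict with "intrinsics" (3x3 intrinsics, pixels), "xyz" and "orientation" of the camera in the world. Camera axes: x right, y down, z forward; pixel columns grow to the right and rows downward; lengths in m; the calibration is good to about 2 mm. A picture is of the moment at which its call begins: read the wrist's pose just before it. get_calibration takes no time and is no camera call; for the wrist camera it gives the pose at the moment of the call.
- hand_in(): hands the job in, once; it reports no verdict.
The state is a dict: "clock": time; "joints": joint angles; "qvel": joint speeds; "tau": joint torques, N m; "tcp_pos": TCP position; "orientation": TCP orientation; "contact_force": force on the tool from outside, world axes, zero at the start; "moment": the same for the moment, N m; "grip_width": finger opening in m.
Only numpy, scipy, OpenCV 4.12 (cv2) and the standard library are available. Lean on these libraries where they do the work, as an engineer would, in place of code of your own. Each camera call takes 0.05 s, during which the arm holds its last target. There are 200 camera calls.

### The job

One of the two small amber bottles still has its push-on cap standing proud of the shoulder. Stand it upright on the base of the capping press, pushed back against the V-shaped stop under the ram, and pull the press lever all the way down to drive the cap home. Then ease the sprung lever slowly back up to its rest by hand, never letting it fly back, let go, and leave the bottle standing in the press and everything else undisturbed.

Things in the scene. Friction and masses are not known exactly. Their poses are not given: they have to be found in the camera images.
- bottle: The bottle to cap: round, amber glass, origin at the centre of its underside, z up. Body 44 mm in diameter, straight up to 46 mm, then a shoulder and a 27 mm neck. Its aluminium cap (34 mm across, 18 mm high) is only set on: top 85 mm above the underside, 9 mm of bare neck below it; driven home, its top is at 77 mm. 0.12 to 0.2 kg.
- cap (a joint): How far the cap of that bottle has been pushed down on the neck, m: 0 as set on, 0.008 when driven home by a full stroke, 0.0105 the very end. It moves only under about 16 N and stays where it is pushed.
- bottle_done: The other bottle, of the same size, its cap already home (77 mm high in all, hardly any bare neck). Origin at the centre of its underside. To be left alone.
- press: Grey capping press, fixed; origin on the bench below the ram axis, z up. Its front faces its own -x (turned up to 15 degrees about z). Base plate x -70 to +95 mm, 124 mm wide, top at z = 20 mm; column 68 mm behind the ram axis. The head, from z = 175 mm up, reaches 22 mm in front of the axis; the ram's foot (28 mm across) hangs at z = 152 mm at rest, so the bottle must come in from the front.
- nest (a point): Point on the base plate's top, on the ram axis: the centre of the bottle's underside lies here when it touches both cheeks of the V-stop (aluminium, 36 mm wide, 11 mm high, open to the front, behind the bottle's place). x axis to the back of the press, y to its left, z up.
- lever_pivot (a point): Point on the lever's axis of rotation, in the plane in which the middle of the grip swings: in the press's axes 22 mm behind the ram axis, 105 mm to the right (-y), 210 mm above the bench. Its y axis lies along the axis of rotation.
- lever_grip (a point): Middle of the grip: a black sleeve, 86 mm long and 21 to 23 mm in diameter, that turns freely on the cross bar at the end of the lever. It lies level, along the press's y axis, 150 mm from lever_pivot; nothing is beside it but the lever's rod, 56 mm to its left. Its orientation turns with the lever.
- lever (a joint): Lever angle, rad: 0 at rest (lever forward and 57 degrees up), 1.2 at the lower stop (12 degrees below level). Pulling it forward and down lowers the ram 46 mm per rad; the foot meets the cap at about 1.03, the stop leaves the cap home. A spring returns it: 1 N at the grip near rest, 7 N at the stop, 5 N more while the cap moves. Let go low down it flies back at 3 rad/s or more; keep under 1.5.
- jar_b1: White reagent jar with a screw cap, 44 x 94 mm, standing free near the press; bystander. Origin at the centre of its underside.
- beaker_small: Small clear beaker, 59 x 64 mm, standing free; bystander. Origin at the centre of its underside.
- tape_roll: Roll of tape, 98 mm across, 25 mm high, lying flat; bystander. Origin at the centre of its underside.
Things that resemble listed ones, but are neither listed nor needed, are in the scene too. Leave any turquoise look-alike of the bottle alone.

How it is judged:
On the way, in this order (a step that is already met when the one before it is completed fails the run):
1. the bottle stands upright on the press base under the ram, against the V-stop, its cap still proud (horizontal distance between bottle and nest below 0.006 m and z of bottle in the frame of nest below 0.003 m and angle between bottle's own z axis and vertical below 0.1 rad and value of joint cap below 0.004 m), for 0.2 s.
2. the lever is pulled all the way down and the cap is driven home on the bottle in the press (value of joint lever above 1.13 rad and value of joint cap above 0.006 m and horizontal distance between bottle and nest below 0.007 m), for 0.1 s.
3. the lever is eased back up to its rest (value of joint lever below 0.06 rad), for 0.2 s.
At the end, for the whole second after the job is handed in: The lever is back at rest (within 0.04 rad), the cap has gone down more than 6 mm of its 8, and the bottle stands upright (within 0.1 rad) and still on the press base, within 8 mm of its place against the V-stop (value of joint lever below 0.04 rad and value of joint cap above 0.006 m and horizontal distance between bottle and nest below 0.008 m and z of bottle in the frame of nest below 0.003 m and angle between bottle's own z axis and vertical below 0.1 rad and linear speed of bottle below 0.02 m/s); the robot touches nothing.
It fails at once if the lever flies back (returns faster than 1.5 rad/s) (velocity of joint lever below -1.5 rad/s).
It fails at once if the bottle is tipped over (angle between bottle's own z axis and vertical above 0.6 rad).
It fails at once if the finished bottle is disturbed (distance of bottle_done from where it was at the start of the episode above 0.02 m or angle between bottle_done's own z axis and vertical above 0.3 rad).
It fails at once if the jar, beaker or tape roll is disturbed (distance of any of jar_b1, beaker_small, tape_roll from where it was at the start of the episode above 0.02 m).
It also fails if it takes over 70 s, if anything falls off the work surface, if the arm or the gripper's body presses on something with over 40 N, if the wrist force passes 120 N, or if a joint passes its speed limit or range.

## Working session

There is one attempt and no reset: what is moved stays moved. The work goes in short steps, Python scripts to look and compute and a tool call to move; the robot and the scene stay as the last step left them, time stands still between calls to the robot, and variables do not carry over. Pictures are saved under pics/ and viewed, about 8 in all and at most 12, crops included, and the job is handed in when it is done.

Besides the shell and the picture viewer there is one more tool, called after "Call:" as name([rows], argument=value, ...), one row to a line, values as JSON. jog_arm: Moves the arm, as the interface text tells. Its arguments: {"type":"object","properties":{"plan":{"type":"array","items":{"type":"array"}},"hand":{"type":"number"},"grip_force":{"type":"number"}},"required":["plan"]}

```bash
mkdir -p pics; cat > h.py <<'E'
from bench import *
import numpy as np, cv2
from scipy.spatial.transform import Rotation as R
def cal(n):
    c=get_calibration(n); o=np.array(c["orientation"],float)
    M=o if o.shape==(3,3) else R.from_rotvec(o).as_matrix()
    return np.array(c["intrinsics"],float),np.array(c["xyz"],float),M
def ray(n,u,v,c=None):
    K,p,M=c or cal(n); d=M@np.linalg.solve(K,[u,v,1.]); return p,d/np.linalg.norm(d)
def onz(n,u,v,z,c=None):
    p,d=ray(n,u,v,c); return p+d*(z-p[2])/d[2]
def proj(n,X,c=None):
    K,p,M=c or cal(n); x=K@(M.T@(np.array(X,float)-p)); return x[:2]/x[2]
def save(n,f):
    im=grab_frame(n); cv2.imwrite('pics/'+f,cv2.cvtColor(im,cv2.COLOR_RGB2BGR)); return im
E
python3 - <<'E'
from h import *
print(get_obs())
for n in("scene","top","wrist"):
    c=get_calibration(n); print(n,c)
    save(n,n+'0.png')
E
```

```text
{'clock': 0.0, 'joints': array([ 1.05683865,  0.47785304,  0.02235431,  1.55642291, -0.01151526,
        1.10933217, -0.08308126]), 'qvel': array([-0.00059567,  0.00103273, -0.00052564,  0.00142952, -0.00167873,
        0.001003  ,  0.00046457]), 'tau': array([ 8.84221263e-04, -5.96445358e+01,  1.60784896e+00, -2.81198269e+01,
        1.23232801e-02,  9.36555531e-03,  1.33321117e-05]), 'tcp_pos': array([ 0.26630649, -0.61975205,  0.30290244]), 'orientation': array([-3.07534288e+00, -6.32819220e-01,  8.03346746e-04]), 'contact_force': array([-0.50885621, -0.11409963,  0.3075926 ]), 'moment': array([0.05434455, 0.0230549 , 0.01264256]), 'grip_width': 0.08528799895916848}
scene {'intrinsics': array([[468.16147468,   0.        , 321.15620379],
       [  0.        , 468.16147468, 233.93281963],
       [  0.        ,   0.        ,   1.        ]]), 'xyz': array([-0.19667991,  0.57337843,  0.84280321]), 'orientation': array([-1.02069151,  2.24529949, -1.22359191])}
top {'intrinsics': array([[563.69222075,   0.        , 322.74783482],
       [  0.        , 563.69222075, 238.45655301],
       [  0.        ,   0.        ,   1.        ]]), 'xyz': array([ 0.24372244, -0.04445481,  1.60695676]), 'orientation': array([-2.01868979,  2.19999835, -0.23522519])}
wrist {'intrinsics': array([[382.14396103,   0.        , 315.59236497],
       [  0.        , 382.14396103, 240.27273091],
       [  0.        ,   0.        ,   1.        ]]), 'xyz': array([ 0.34078063, -0.58621653,  0.37361987]), 'orientation': array([ 2.38869219, -1.57284506, -0.25962454])}
```

View pics/scene0.png

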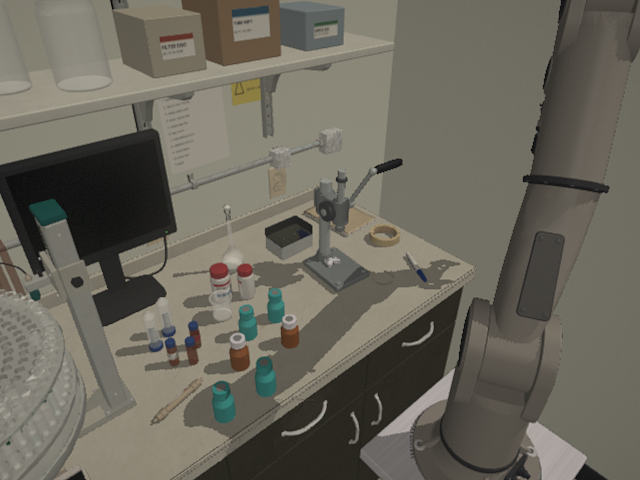

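View pics/top0.png

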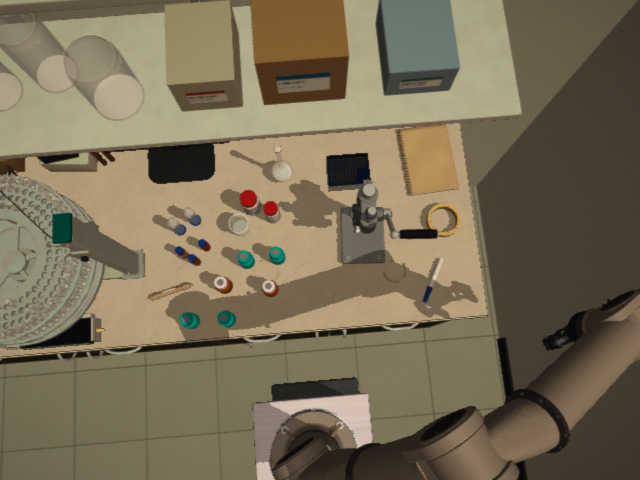

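The scene shows amber bottles at (239,352) and (290,331), with the press base at (335,270) and the grip at (388,166). In the top view the bottles are at (223,284) and (270,289), the press base at (363,236) and the grip at (418,234). Next I'll zoom in.

```bash
python3 - <<'E'
from h import *
s=cv2.imread('pics/scene0.png');t=cv2.imread('pics/top0.png')
f=lambda im,x,y,w,h,W,H:cv2.resize(im[y:y+h,x:x+w],(W,H),interpolation=cv2.INTER_CUBIC)
a=np.hstack([f(s,215,300,100,75,400,300),f(t,200,262,100,75,400,300)])
b=np.hstack([f(s,290,150,133,150,266,300),f(t,325,165,178,100,534,300)])
cv2.imwrite('pics/z1.png',np.hstack([a]) if 0 else np.vstack([a,b]))
E
```

```text
(no output)
```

View pics/z1.png

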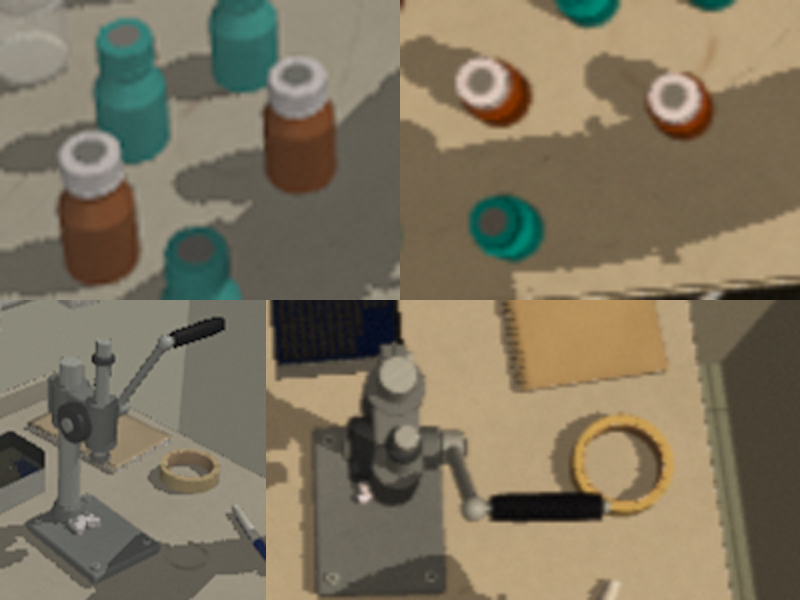

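```bash
cat > m.py <<'E'
from h import *
def tri(a,b):
    (p,d),(q,e)=a,b; A=np.c_[d,-e]; t=np.linalg.lstsq(A,q-p,rcond=None)[0]
    x,y=p+d*t[0],q+e*t[1]; return (x+y)/2,np.linalg.norm(x-y)
def comp(m,near):
    n,l,s,c=cv2.connectedComponentsWithStats(m.astype(np.uint8))
    i=min((i for i in range(1,n) if s[i,4]>15),key=lambda i:np.hypot(*(c[i]-near))); return l==i,c[i],s[i]
E
python3 - <<'E'
from m import *
C={n:cal(n) for n in("scene","top")}
I={n:cv2.imread(f'pics/{n}0.png') for n in C}
for nm,a,b in(("L",(237.75,338),(220.5,282.5)),("R",(289.75,318.75),(268.5,286.5))):
    print(nm,tri(ray("scene",*a,C["scene"]),ray("top",*b,C["top"])))
    # amber body mask
    for n,q in(("scene",a),("top",b)):
        h=cv2.cvtColor(I[n],cv2.COLOR_BGR2HSV); m=(h[...,0]<14)&(h[...,1]>140)&(h[...,2]>50)
        mm,c,s=comp(m,q); print(n,c,s)
g={}
for n,q in(("scene",(388,166)),("top",(418,234))):
    m=I[n].max(2)<45; mm,c,s=comp(m,q)
    ys,xs=np.nonzero(mm); P=np.c_[xs,ys].astype(float); mu=P.mean(0); w=np.linalg.svd(P-mu,full_matrices=False)[2][0]
    t=(P-mu)@w; e=[mu+w*t.min(),mu+w*t.max()]
    e.sort(key=lambda v:v[0]); g[n]=e; print(n,s,e)
E0=[tri(ray("scene",*g["scene"][k],C["scene"]),ray("top",*g["top"][k],C["top"])) for k in(0,1)]
print(E0)
a,b=[onz("top",*g["top"][k],.336+.002,C["top"]) for k in(0,1)]
d=a-b; print("plane grip",a,b,np.linalg.norm(d),"yaw",np.arctan2(-d[0],d[1]))
# base corners from top at z=.02
for u,v in((343,263.3),(384,262.3),(341.7,208.3)): print(onz("top",u,v,.02,C["top"]))
for nm,u,v,z in(("jarR",270,210,.094),("jarRbig",249,200,.12),("beaker",238,224,.064),("tape",443,219,.025),("ring",396,271,0)):
    print(nm,onz("top",u,v,z,C["top"]))
E
```

```text
L (array([0.47647939, 0.21727002, 0.08576575]), np.float64(0.0001271879531120019))
scene [239.71264368 358.6954023 ] [230 346  19  25 348]
top [226.54736842 287.37894737] [216 278  17  16  95]
R (array([0.45529721, 0.08860322, 0.07895015]), np.float64(0.00020502290724929315))
scene [289.5220339  337.30508475] [281 326  18  22 295]
top [272.04166667 291.97222222] [262 283  16  14  72]
scene [375 159  27  15 192] [array([375.85915421, 169.80336334]), array([401.2630243 , 160.73699103])]
top [400 229  37   9 296] [array([399.97660144, 233.59747891]), array([436.02187834, 233.24642781])]
[(array([ 0.51639596, -0.24420745,  0.33689041]), np.float64(0.0006947531803618931)), (array([ 0.50758001, -0.32764881,  0.34068666]), np.float64(0.0035160710110559946))]
plane grip [ 0.51588503 -0.24424891  0.338     ] [ 0.50955626 -0.3272003   0.338     ] 0.08319246611977074 yaw -0.07614734615610412
[ 0.51168583 -0.1223914   0.02      ]
[ 0.50451189 -0.23925741  0.02      ]
[ 0.67386164 -0.13376857  0.02      ]
jarR [0.66608799 0.06929891 0.094     ]
jarRbig [0.69210497 0.12284756 0.12      ]
beaker [0.64147684 0.16410352 0.064     ]
tape [ 0.61534959 -0.422468    0.025     ]
ring [ 0.47955458 -0.27338506  0.        ]
```

The left bottle, with its cap top at z = 86 mm, is the proud one, and the right one at 79 mm is done. The nest is near (0.578, -0.186) with yaw about -0.07. The tool always points down, so I'll set the bottle at the front of the base and push it back with the outside of an open finger. Now heading for the bottle.

Call:
jog_arm([
  [[1.6, 4.5, 0], 0.145],
  [[1.6, 4.5, 0], 0.145],
  [[1.6, 4.5, 0], 0.145],
  [[1.6, 4.5, 0], 0.145],
  [[1.6, 4.5, 0], 0.145],
  [[1.6, 4.5, 0], 0.145],
  [[1.6, 4.5, 0], 0.145],
  [[1.2, 4.6, 0], 0.145],
  [[1.2, 4.6, 0], 0.145],
  [[1.2, 4.6, 0], 0.145],
  [[1.2, 4.6, 0], 0.145],
  [[1.2, 4.6, 0], 0.145],
], hand=8.54, grip_force=40)

```text
clock: 1.35
tcp_pos: [0.4384, -0.0734, 0.304]
orientation: [1.492, 2.764, -0.0]
contact_force: [0.4, 0.2, -0.0]
grip_width: 0.0853
```

Call:
jog_arm([
  [[0.43, 4.16, 0], 0.131],
  [[0.43, 4.16, 0], 0.131],
  [[0.43, 4.16, 0], 0.131],
  [[0.43, 4.16, 0], 0.131],
  [[0.43, 4.16, 0], 0.131],
  [[0.43, 4.16, 0], 0.131],
  [[0.43, 4.16, 0], 0.131],
  [[0, 0, -3], 0],
  [[0, 0, -4], 0],
  [[0, 0, -3], 0],
  [[0, 0, 0], 0],
])

```text
clock: 2.45
tcp_pos: [0.4664, 0.2145, 0.2002]
orientation: [-0.123, -3.132, 0.005]
contact_force: [-0.8, -0.6, 0.0]
grip_width: 0.0854
```

```bash
python3 - <<'E'
from h import *
o=get_obs(); print(o["joints"],o["tcp_pos"],R.from_rotvec(o["orientation"]).as_matrix().round(3))
w=save("wrist","w1.png"); s=save("scene","s1.png")
cv2.imwrite('pics/c1.png',np.hstack([cv2.cvtColor(x,cv2.COLOR_RGB2BGR) for x in(w[:,100:500],s[80:,140:540][:480] if 0 else np.pad(s[80:,140:540],((0,80),(0,0),(0,0))))]))
E
```

```text
[ 0.08426226  0.46261288 -0.78982535  1.98877926  0.42523928  0.86946633
  0.55551408] [0.46644075 0.2144933  0.20024615] [[-0.997  0.078 -0.007]
 [ 0.078  0.997 -0.003]
 [ 0.007 -0.004 -1.   ]]
```

View pics/c1.png

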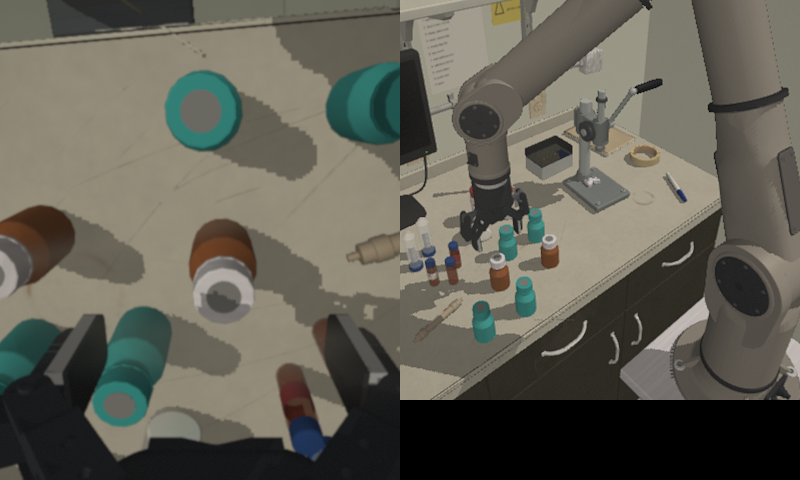

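```bash
python3 - <<'E'
from h import *
print(onz("wrist",323,298,.0855), proj("wrist",[.4765,.2173,.0855]))
E
```

```text
[0.4829802  0.22041114 0.0855    ] [316.4531463  287.74024161]
```

The wrist view shows the proud bottle between the fingers, its cap top at full-frame (323,298). It reads about (0.481, 0.220), a few mm off the triangulated point, so I'll nudge and descend.

Call:
jog_arm([
  [[0.6, 0.4, -2], 0],
  [[0, 0, -3], 0],
  [[0, 0, -3], 0],
  [[0, 0, -2.5], 0],
  [[0, 0, 0], 0],
])

```text
clock: 3.05
tcp_pos: [0.4745, 0.2195, 0.0983]
orientation: [-0.124, -3.138, 0.002]
contact_force: [-0.6, 1.1, 0.4]
grip_width: 0.085
```

Call:
jog_arm([
  [[0, 0, 0], 0],
  [[0, 0, 0], 0],
  [[0, 0, 0], 0],
  [[0, 0, 0], 0],
  [[0, 0, 0], 0],
  [[0, 0, 0], 0],
], hand=3, grip_force=40)

```text
clock: 3.65
tcp_pos: [0.4756, 0.2202, 0.1009]
orientation: [0.124, 3.136, 0.0]
contact_force: [-1.1, -1.0, 8.7]
grip_width: 0.0424
```

```bash
python3 - <<'E'
from h import *
o=get_obs(); print(o["tcp_pos"],o["contact_force"],o["moment"],o["grip_width"])
w=save("wrist","w2.png"); s=save("scene","s2.png"); t=save("top","t2.png")
b=cv2.resize(s[270:420,180:330],(320,320),interpolation=cv2.INTER_CUBIC)
cv2.imwrite('pics/c2.png',cv2.cvtColor(np.hstack([w[120:,:][:360,100:540],np.pad(b,((0,40),(0,0),(0,0)))]),cv2.COLOR_RGB2BGR))
E
```

```text
[0.47555633 0.22021282 0.10085568] [-1.10361821 -1.04207201  8.69694411] [-0.47305642  0.27801453  0.02586103] 0.04242322457959649
```

View pics/c2.png

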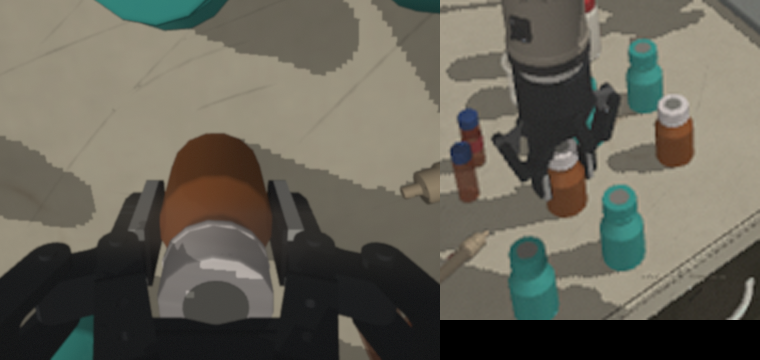

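The pads hold only the top of the body at the edge of the shoulder, which explains the 8.7 N upward force. I'll reopen, go lower and regrip.

Call:
jog_arm([
  [[0, 0, 0], 0],
  [[0, 0, 0], 0],
  [[0, 0, -0.4], 0],
  [[0, 0, -0.4], 0],
  [[0, 0, 0], 0],
], hand=6.5)

```text
clock: 4.3
tcp_pos: [0.4741, 0.2198, 0.0901]
orientation: [-0.124, -3.138, 0.001]
contact_force: [0.3, 0.0, 1.3]
grip_width: 0.0653
```

Call:
jog_arm([
  [[0, 0, 0], 0],
  [[0, 0, 0], 0],
  [[0, 0, 0], 0],
  [[0, 0, 0], 0],
], hand=3)

```text
clock: 4.7
tcp_pos: [0.4746, 0.2202, 0.091]
orientation: [0.124, 3.139, 0.001]
contact_force: [0.3, 1.0, 0.0]
grip_width: 0.0424
```

Call:
jog_arm([
  [[0, 0, 3], 0],
  [[0, 0, 4], 0],
  [[0, 0, 4], 0],
  [[0, 0, 3], 0],
  [[0, -3, 0], 0],
  [[0.3, -4.4, 0], 0],
  [[0.3, -4.4, 0], 0],
  [[0.3, -4.4, 0], 0],
  [[0.3, -4.4, 0], 0],
  [[0.3, -4.4, 0], 0],
  [[0.3, -4.4, 0], 0],
  [[0.2, -4.4, 0], 0],
])

```text
clock: 5.9
tcp_pos: [0.4941, -0.1199, 0.2309]
orientation: [-0.124, -3.139, 0.0]
contact_force: [1.0, 0.4, -1.0]
grip_width: 0.0426
```

Call:
jog_arm([
  [[0, -3, 0], 0],
  [[0, -1.8, 0], 0],
  [[0, 0, -3], 0],
  [[0, 0, -3], 0],
  [[0, 0, -2], 0],
  [[0, 0, 0], 0],
  [[0, 0, 0], 0],
])

```text
clock: 6.6
tcp_pos: [0.4945, -0.1658, 0.1511]
orientation: [-0.123, -3.139, -0.001]
contact_force: [0.8, -0.1, -2.0]
grip_width: 0.043
```

```bash
python3 - <<'E'
from h import *
o=get_obs(); print(o["clock"],o["joints"],o["tcp_pos"],o["contact_force"],o["grip_width"])
w=save("wrist","w3.png"); s=save("scene","s3.png"); t=save("top","t3.png")
b=cv2.resize(s[140:320,260:440],(480,480),interpolation=cv2.INTER_CUBIC)
t=cv2.resize(t[170:290,320:400],(320,480),interpolation=cv2.INTER_CUBIC)
cv2.imwrite('pics/c3.png',cv2.cvtColor(np.hstack([b,t]),cv2.COLOR_RGB2BGR))
E
```

```text
6.6 [ 0.73007805  0.51908411 -0.65915163  2.01101288  0.45592899  0.76055899
  1.28864378] [ 0.49453714 -0.16582067  0.15107772] [ 0.77313624 -0.09359008 -2.01951185] 0.0429846214179503
```

View pics/c3.png

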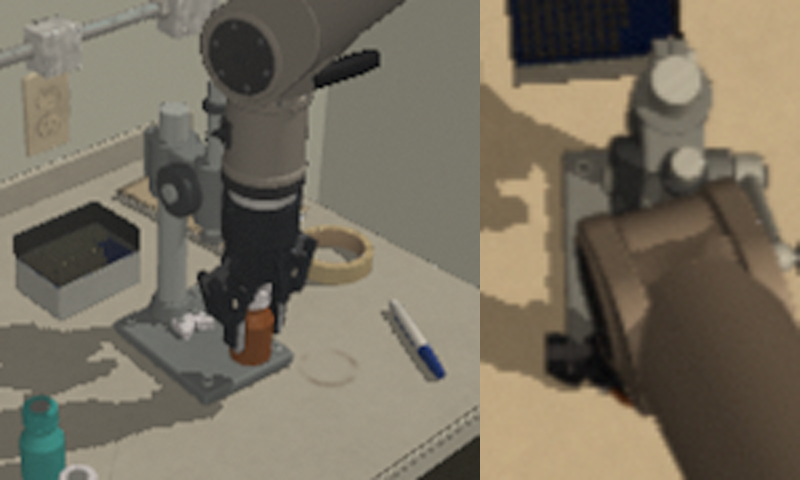

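```bash
python3 - <<'E'
from h import *
c=cal("top")
for z in(.38,.42,.46): print(z,[onz("top",320+u/4,170+v/4,z,c)[:2].round(3) for u,v in((750-480,190),(775-480,265),(580-480,230))])
n=np.array([.578,-.186]);ex=np.array([.9976,-.07]);ey=np.array([.07,.9976])
print("rod ends",n+.022*ex-.049*ey, n-.06*ex-.049*ey)
print("elbow px scene", [proj("scene",[.4945,-.1658,z]) for z in(.15,.25,.35,.43,.5)])
E
```

```text
0.38 [array([ 0.546, -0.214]), array([ 0.502, -0.223]), array([ 0.531, -0.117])]
0.42 [array([ 0.536, -0.208]), array([ 0.494, -0.217]), array([ 0.522, -0.114])]
0.46 [array([ 0.526, -0.203]), array([ 0.485, -0.211]), array([ 0.513, -0.112])]
rod ends [ 0.5965172 -0.2364224] [ 0.514714  -0.2306824]
elbow px scene [array([356.40652208, 246.27792364]), array([358.39042541, 213.25557938]), array([360.56861631, 176.99929172]), array([362.47101719, 145.33356685]), array([364.26757317, 115.42964497])]
```

Call:
jog_arm([
  [[0.4, 0.2, -1.5], 0],
  [[0.6, 0, -1.5], 0],
  [[0.6, 0, 0], 0],
  [[0.5, 0, 0], 0],
  [[0, 0, 0], 0],
  [[0, 0, -0.4], 0],
  [[0, 0, -0.3], 0],
  [[0, 0, 0], 0],
])

```text
clock: 7.55
tcp_pos: [0.515, -0.1641, 0.1135]
orientation: [-0.124, -3.138, -0.0]
contact_force: [-0.5, 0.2, -1.8]
grip_width: 0.0426
```

Call:
jog_arm([
  [[0, 0, -0.15], 0],
  [[0, 0, -0.15], 0],
  [[0, 0, 0], 0],
])

```text
clock: 7.85
tcp_pos: [0.5156, -0.164, 0.111]
orientation: [0.124, 3.139, -0.0]
contact_force: [-0.8, -0.0, -0.2]
grip_width: 0.0423
```

Call:
jog_arm([
  [[0, 0, 0], 0],
  [[0, 0, 0], 0],
  [[0, 0, 0], 0],
  [[-0.4, 0, 0], 0],
  [[-1, 0, 0], 0],
  [[-2, 0, 0], 0],
  [[-2, 0.3, 0], 0],
  [[-1.5, 1, 0], 0],
  [[-1, 1, 0], 0],
  [[-0.6, 1, 0], -0.14],
  [[0, 0.2, 0], -0.14],
  [[0, 0, 0], -0.14],
], hand=8.54)

```text
clock: 9.05
tcp_pos: [0.4301, -0.1281, 0.1111]
orientation: [0.782, 3.043, 0.0]
contact_force: [-0.1, -0.1, -1.3]
grip_width: 0.0856
```

Call:
jog_arm([
  [[0, 0, 0], -0.144],
  [[0, 0, 0], -0.144],
  [[0, 0, 0], -0.144],
  [[0, 0, 0], -0.144],
  [[0, 0, 0], -0.144],
  [[0, 0, 0], -0.144],
  [[0, 0, 0], -0.144],
  [[0, 0, 0], -0.144],
  [[0, 0, 0], -0.144],
  [[0, 0, -0.6], -0.144],
  [[0, 0, -0.6], 0],
  [[0, 0, 0], 0],
])

```text
clock: 10.25
tcp_pos: [0.43, -0.1285, 0.0983]
orientation: [-2.586, -1.783, 0.001]
contact_force: [0.2, -0.4, 0.8]
grip_width: 0.0858
```

```bash
python3 - <<'E'
from h import *
o=get_obs(); print(o["clock"],o["joints"],o["tcp_pos"],o["contact_force"],o["grip_width"]);M=R.from_rotvec(o["orientation"]).as_matrix();print(M.round(3))
w=save("wrist","w4.png"); s=save("scene","s4.png"); t=save("top","t4.png")
b=cv2.resize(s[140:320,260:440],(480,480),interpolation=cv2.INTER_CUBIC)
t=cv2.resize(t[170:290,320:400],(320,480),interpolation=cv2.INTER_CUBIC)
cv2.imwrite('pics/c4.png',cv2.cvtColor(np.hstack([b,t]),cv2.COLOR_RGB2BGR))
E
```

```text
10.25 [ 0.28554559  0.4509218  -0.1597761   2.22366739  0.15113354  0.47801844
 -0.35645803] [ 0.43000883 -0.12847635  0.09828155] [ 0.21095532 -0.39237757  0.77791307] 0.08575423382935483
[[ 0.356  0.935 -0.001]
 [ 0.935 -0.356  0.   ]
 [-0.    -0.001 -1.   ]]
```

View pics/c4.png

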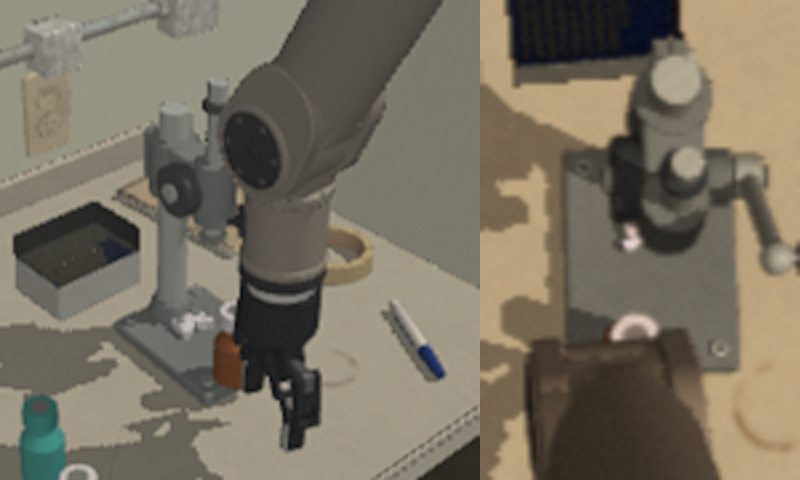

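```bash
python3 - <<'E'
from h import *
c=cal("top")
f=lambda u,v,z:onz("top",320+(u-480)/4,170+v/4,z,c).round(4)
print("cap",f(635,335,.105),"Vtip",f(630,238,.031))
n=np.array([.578,-.186,.105]);print("nest px crop",(proj("top",n,c)-[320,170])*4+[480,0])
print([ ( (proj("top",x,c)-[320,170])*4+[480,0]).round() for x in([.578,-.186,.31],)])
for u,v in((567,153),(738,370),(735,155)): print(f(u,v,.02))
E
```

```text
cap [ 0.5198 -0.1632  0.105 ] Vtip [ 0.6042 -0.1725  0.031 ]
nest px crop [659.76500641 248.7819105 ]
[array([684., 172.])]
[ 0.674  -0.1339  0.02  ]
[ 0.5038 -0.2406  0.02  ]
[ 0.662  -0.2557  0.02  ]
```

Call:
jog_arm([
  [[0.54, -0.21, 0], 0],
  [[0.54, -0.21, 0], 0],
  [[0.54, -0.21, 0], 0],
  [[0.54, -0.21, 0], 0],
  [[0.54, -0.21, 0], 0],
  [[0.54, -0.21, 0], 0],
  [[0.54, -0.21, 0], 0],
  [[0.54, -0.21, 0], 0],
  [[0.54, -0.21, 0], 0],
  [[0.54, -0.21, 0], 0],
  [[0.3, -0.12, 0], 0],
  [[0, 0, 0], 0],
])

```text
clock: 11.6
tcp_pos: [0.4883, -0.1514, 0.0989]
orientation: [2.59, 1.777, 0.001]
contact_force: [-0.2, -0.3, -0.1]
grip_width: 0.0854
```

```bash
python3 - <<'E'
from h import *
o=get_obs(); print(o["clock"],o["joints"],o["tcp_pos"],o["contact_force"],o["grip_width"])
w=save("wrist","w5.png"); s=save("scene","s5.png"); t=save("top","t5.png")
b=cv2.resize(s[170:320,275:395],(384,480),interpolation=cv2.INTER_CUBIC)
t=cv2.resize(t[170:290,330:430],(400,480),interpolation=cv2.INTER_CUBIC)
cv2.imwrite('pics/c5.png',cv2.cvtColor(np.hstack([b,t]),cv2.COLOR_RGB2BGR))
E
```

```text
11.6 [ 0.30484577  0.51636054 -0.15593689  2.08381112  0.14701539  0.55048299
 -0.3246178 ] [ 0.48829913 -0.15141242  0.09893643] [-0.21904531 -0.30967606 -0.05441598] 0.08537145804032195
```

View pics/c5.png

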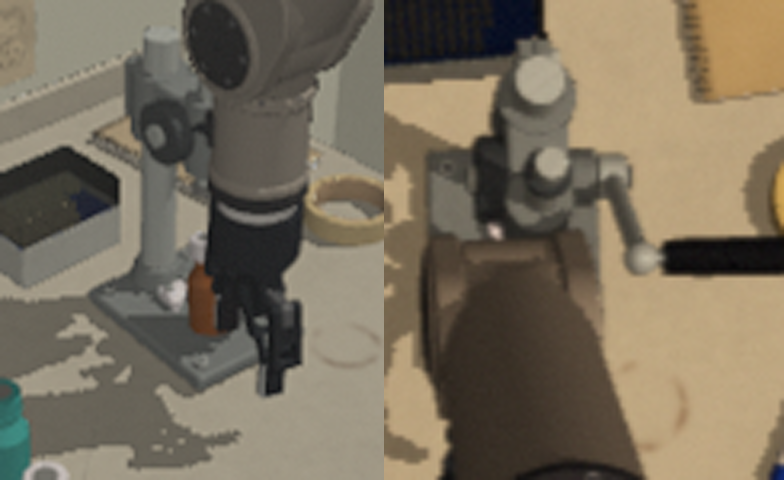

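Call:
jog_arm([
  [[0.3, -0.11, 0], 0],
  [[0.3, -0.11, 0], 0],
  [[0.3, -0.11, 0], 0],
  [[0.3, -0.11, 0], 0],
  [[0, 0, 0], 0],
])

```text
clock: 12.25
tcp_pos: [0.5003, -0.1558, 0.099]
orientation: [2.59, 1.777, 0.001]
contact_force: [-0.6, 1.4, 0.1]
grip_width: 0.0855
```

```bash
cat > bl.py <<'E'
from m import *
import sys
def amber(im,q):
    h=cv2.cvtColor(im,cv2.COLOR_RGB2HSV); m=(h[...,0]<14)&(h[...,1]>110)&(h[...,2]>40)
    return comp(m,q)
def edges(im,c,guess):
    """left silhouette column at mid body vs. predicted for bottle at guess"""
    mm,_,s=amber(im,proj("scene",[guess[0],guess[1],.04],c))
    p=c[1]; d=np.array(guess[:2])-p[:2]; L=np.hypot(*d); a=np.arctan2(d[1],d[0])
    th=a+np.pi/2+np.arcsin(.022/L)
    for z in(.03,.04,.05):
        e=proj("scene",[guess[0]+.022*np.cos(th),guess[1]+.022*np.sin(th),z],c)
        r=mm[int(round(e[1]))]; x=np.nonzero(r)[0]
        print("z",z,"pred left",e.round(1),"seen",(x.min(),x.max()) if len(x) else None)
    ys,xs=np.nonzero(mm); print("bbox",s,"pred underside front",[proj("scene",[guess[0]-.022*d[0]/L,guess[1]-.022*d[1]/L,.02],c).round(1)])
E
python3 - <<'E'
from bl import *
c=cal("scene")
im=cv2.cvtColor(cv2.imread('pics/s5.png'),cv2.COLOR_BGR2RGB); edges(im,c,(.562,-.180))
im=save("scene","s6.png"); edges(im,c,(.573,-.184))
o=get_obs(); print(o["tcp_pos"],o["contact_force"])
E
```

```text
z 0.03 pred left [333.4 268.6] seen (np.int64(335), np.int64(341))
z 0.04 pred left [333.5 265.8] seen (np.int64(334), np.int64(341))
z 0.05 pred left [333.6 263. ] seen (np.int64(334), np.int64(341))
bbox [334 253   9  22 148] pred underside front [array([340.8, 276.4])]
z 0.03 pred left [331.9 266.3] seen (np.int64(333), np.int64(339))
z 0.04 pred left [331.9 263.5] seen (np.int64(333), np.int64(339))
z 0.05 pred left [332.  260.7] seen (np.int64(333), np.int64(339))
bbox [332 250  10  22 145] pred underside front [array([339.2, 274. ])]
[ 0.50006668 -0.15573766  0.09896555] [ 0.42428801  0.4435113  -0.11177728]
```

Call:
jog_arm([
  [[0.19, -0.07, 0], 0],
  [[0.14, -0.05, 0], 0],
  [[0, 0, 0], 0],
])

```text
clock: 12.6
tcp_pos: [0.503, -0.1569, 0.0989]
orientation: [2.59, 1.777, 0.0]
contact_force: [-0.8, 0.3, 1.1]
grip_width: 0.0854
```

Call:
jog_arm([
  [[0.14, -0.05, 0], 0],
  [[0.14, -0.05, 0], 0],
  [[0, 0, 0], 0],
])

```text
clock: 12.9
tcp_pos: [0.5059, -0.1579, 0.0989]
orientation: [2.59, 1.777, 0.0]
contact_force: [-1.6, 0.5, 0.8]
grip_width: 0.0853
```

Call:
jog_arm([
  [[0.14, -0.05, 0], 0],
  [[0.14, -0.05, 0], 0],
  [[0, 0, 0], 0],
])

```text
clock: 13.2
tcp_pos: [0.5088, -0.1589, 0.0989]
orientation: [2.59, 1.777, 0.001]
contact_force: [-0.6, 0.6, -0.1]
grip_width: 0.085
```

Call:
jog_arm([
  [[0.14, -0.05, 0], 0],
  [[0.14, -0.05, 0], 0],
  [[0, 0, 0], 0],
])

```text
clock: 13.5
tcp_pos: [0.5108, -0.1599, 0.0988]
orientation: [-2.59, -1.777, 0.002]
contact_force: [-4.6, 1.4, 3.2]
grip_width: 0.0853
```

```bash
python3 - <<'E'
from bl import *
c=cal("scene")
im=save("scene","s7.png"); edges(im,c,(.582,-.187))
o=get_obs(); print(o["tcp_pos"],o["contact_force"],o["moment"])
s=cv2.imread('pics/s7.png')
b=cv2.resize(s[210:310,285:385],(600,600),interpolation=cv2.INTER_CUBIC); cv2.imwrite('pics/c7.png',b)
E
```

```text
z 0.03 pred left [330.5 264.5] seen (np.int64(332), np.int64(337))
z 0.04 pred left [330.6 261.7] seen (np.int64(331), np.int64(337))
z 0.05 pred left [330.7 258.9] seen (np.int64(331), np.int64(337))
bbox [330 248  10  22 141] pred underside front [array([337.9, 272.1])]
[ 0.51081742 -0.15988674  0.09883206] [-4.88458453  0.02115028  4.18567158] [ 0.03184544  0.59676913 -0.0201359 ]
```

View pics/c7.png

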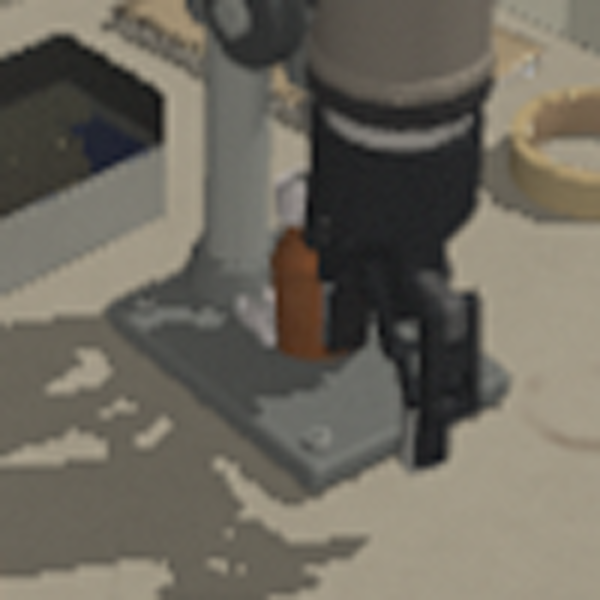

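Call:
jog_arm([
  [[0.1, -0.01, 0], 0],
  [[0.1, -0.01, 0], 0],
  [[0, 0, 0], 0],
])

```text
clock: 13.85
tcp_pos: [0.5112, -0.1599, 0.0987]
orientation: [-2.589, -1.775, 0.005]
contact_force: [-10.1, 1.9, 9.3]
grip_width: 0.0856
```

Now it is blocked firmly at about 10 N against the stop. I'll back off and check with the wrist camera from the front.

Call:
jog_arm([
  [[-0.5, 0.2, 0], 0],
  [[-1.5, 0.5, 0], 0],
  [[-2.5, 0.9, 0], 0],
  [[-2.5, 0.9, 0], -0.14],
  [[-1, 0.3, 1], -0.14],
  [[0, 0, 2], -0.14],
  [[0, 0, 2], -0.14],
  [[0, 0, 1], -0.14],
  [[0, 0, 0], -0.14],
  [[0, 0, 0], -0.14],
  [[0, 0, 0], -0.14],
  [[0, 0, 0], -0.14],
])

```text
clock: 15.05
tcp_pos: [0.4343, -0.132, 0.1593]
orientation: [3.14, -0.098, 0.004]
contact_force: [0.2, 0.3, 0.3]
grip_width: 0.0853
```

Call:
jog_arm([
  [[0, 0, 0], 0],
  [[0, 0, 0], 0],
])

```text
clock: 15.25
tcp_pos: [0.4338, -0.1319, 0.159]
orientation: [3.14, -0.083, 0.002]
contact_force: [-0.2, -0.3, 0.4]
grip_width: 0.0858
```

```bash
python3 - <<'E'
from bl import *
o=get_obs(); print(o["clock"],o["tcp_pos"],o["orientation"],o["qvel"].round(3))
c=cal("wrist"); w=save("wrist","w8.png"); s=save("scene","s8.png"); t=save("top","t8.png")
np.save('c8.npy',np.array([*c[0].ravel(),*c[1],*c[2].ravel()]))
print("nest px wrist",[proj("wrist",[.578,-.186,z],c).round(1) for z in(.02,.066,.105)],c[1],c[2][:,2])
E
```

```text
15.25 [ 0.43380744 -0.13188066  0.15903004] [ 3.14009708e+00 -8.31189269e-02  1.87058256e-03] [ 0.009  0.001 -0.006  0.003  0.001  0.004 -0.001]
nest px wrist [array([417.8, -36.9]), array([451.1, -85.3]), array([ 502.6, -160.4])] [ 0.51472435 -0.13488512  0.22975744] [-0.31719235  0.01638308 -0.9482197 ]
```

View pics/w8.png

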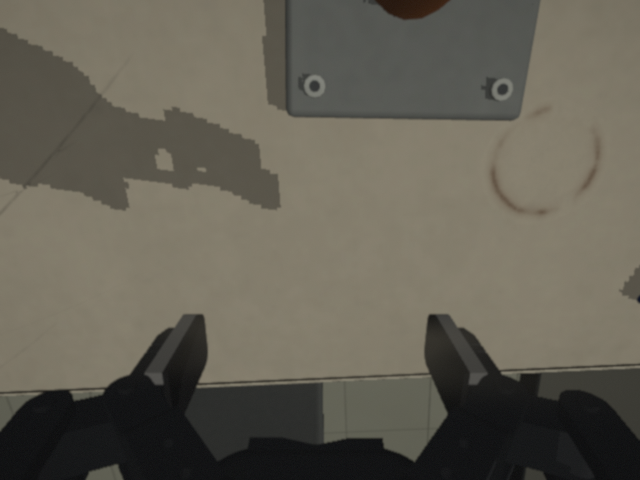

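```bash
python3 - <<'E'
from bl import *
a=np.load('c8.npy'); c=(a[:9].reshape(3,3),a[9:12],a[12:].reshape(3,3))
im=cv2.cvtColor(cv2.imread('pics/w8.png'),cv2.COLOR_BGR2RGB)
h=cv2.cvtColor(im,cv2.COLOR_RGB2HSV); m=(h[...,0]<14)&(h[...,1]>110)&(h[...,2]>30); m[60:]=0
for r in(2,6,10,14,16,18,19,20): x=np.nonzero(m[r])[0]; print(r,(x.min(),x.max()) if len(x) else None,end=' ')
# base circle: fit circle r=.022 to lower contour on z=.02
pts=[]
for u in range(395,432,3):
    y=np.nonzero(m[:,u])[0]
    if len(y): pts.append(onz("wrist",u,y.max()+.8,.02,c)[:2])
pts=np.array(pts)
from scipy.optimize import least_squares
s=least_squares(lambda p:np.hypot(*(pts-p).T)-.022,pts.mean(0)+[.022,0]); print("\nbottle",s.x,abs(s.fun).max())
# gray base front edge, screws, top edge z=.02
L=onz("wrist",290,113,.02,c);Rr=onz("wrist",522,115,.02,c); print("corners",L,Rr,np.linalg.norm(L-Rr))
d=(L-Rr)[:2]; yaw=np.arctan2(-d[0],d[1]); mid=((L+Rr)/2)[:2]; print("yaw",yaw,"nest",mid+.07*np.array([np.cos(yaw),np.sin(yaw)]))
S=[onz("wrist",u,v,.022,c) for u,v in((314,86),(502,90))]; print("screws",S)
# scene: bottle now
c2=cal("scene"); i2=cv2.cvtColor(cv2.imread('pics/s8.png'),cv2.COLOR_BGR2RGB); edges(i2,c2,(.582,-.187))
E
python3 - <<'E'
import sys; sys.path.insert(0,'.')
import cv2,numpy as np
s=cv2.imread('pics/s8.png')[195:295,285:375];t=cv2.imread('pics/t8.png')[190:270,335:395]
cv2.imwrite('pics/c8.png',np.hstack([cv2.resize(s,(432,480),interpolation=cv2.INTER_CUBIC),cv2.resize(t,(360,480),interpolation=cv2.INTER_CUBIC)]))
E
```

```text
2 (np.int64(379), np.int64(445)) 6 (np.int64(383), np.int64(440)) 10 (np.int64(387), np.int64(435)) 14 (np.int64(395), np.int64(427)) 16 (np.int64(399), np.int64(423)) 18 (np.int64(404), np.int64(407)) 19 None 20 None 
bottle [ 0.57739924 -0.18430807] 0.00044457623535580984
corners [ 0.51506402 -0.1216459   0.02      ] [ 0.50768059 -0.24243692  0.02      ] 0.12101647084419126
yaw -0.06104968182125324 nest [ 0.5812419  -0.18631223]
screws [array([ 0.52732545, -0.13483467,  0.022     ]), array([ 0.52041366, -0.22986247,  0.022     ])]
z 0.03 pred left [330.5 264.5] seen (np.int64(332), np.int64(338))
z 0.04 pred left [330.6 261.7] seen (np.int64(332), np.int64(339))
z 0.05 pred left [330.7 258.9] seen (np.int64(332), np.int64(339))
bbox [332 253   9  20 142] pred underside front [array([337.9, 272.1])]
```

View pics/c8.png

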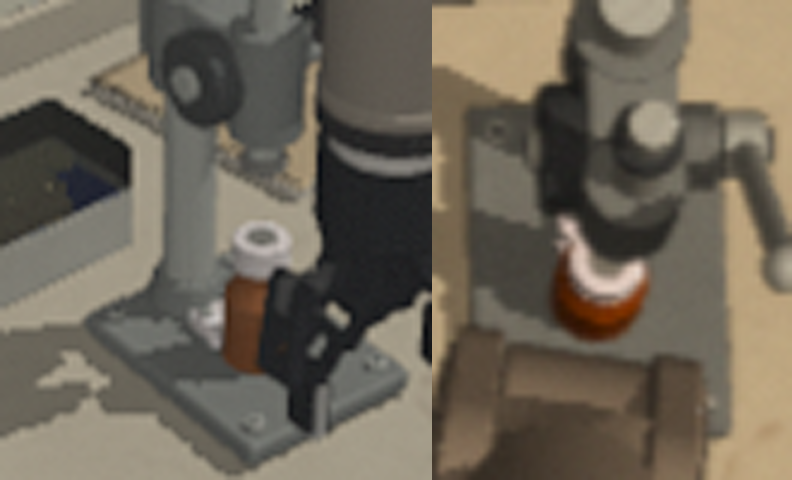

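The bottle stands upright at (0.5774, -0.1843). The nest estimate from the base edge is 4 mm off that, so I'll cross-check the cap against the ram foot in the same view.

```bash
python3 - <<'E'
from bl import *
c=cal("scene");t=cal("top")
sc=lambda u,v:(285+u/4.8-.4,195+v/4.8-.4); tp=lambda u,v:(335+(u-432)/6-.4,190+v/6-.4)
print("cap scene",onz("scene",*sc(264,237),.105,c),"foot scene (low rim)",onz("scene",*sc(262,168),.152,c))
for n in((.5812,-.1863),(.578,-.186),(.5774,-.1843)):
    ft=[proj("scene",[n[0]+.014*np.cos(a),n[1]+.014*np.sin(a),.152],c) for a in np.linspace(0,6.28,60)]
    ft=(np.array(ft)+.4-[285,195])*4.8; cp=np.array([proj("scene",[n[0]+.017*np.cos(a),n[1]+.017*np.sin(a),.105],c) for a in np.linspace(0,6.28,60)]); cp=(cp+.4-[285,195])*4.8
    tb=np.array([proj("top",[n[0]+.022*np.cos(a),n[1]+.022*np.sin(a),.02],t) for a in np.linspace(0,6.28,60)]);tb=(tb+.4-[335,190])*6+[432,0]
    f=lambda q:(q.min(0).round(),q.max(0).round())
    print(n,"foot",f(ft),"cap",f(cp),"topbody",f(tb))
E
```

```text
cap scene [ 0.57815775 -0.18613261  0.105     ] foot scene (low rim) [ 0.58065069 -0.18497687  0.152     ]
(0.5812, -0.1863) foot (array([239., 154.]), array([287., 180.])) cap (array([232., 218.]), array([290., 251.])) topbody (array([556., 244.]), array([647., 334.]))
(0.578, -0.186) foot (array([242., 156.]), array([291., 183.])) cap (array([235., 221.]), array([293., 254.])) topbody (array([556., 251.]), array([647., 340.]))
(0.5774, -0.1843) foot (array([241., 158.]), array([290., 184.])) cap (array([233., 222.]), array([292., 255.])) topbody (array([552., 252.]), array([644., 342.]))
```

The checks agree within error: bottle about (0.578, -0.185), nest about (0.580, -0.186). With the firm 10 N block I take it as seated. Next I'll go above the lever grip with the jaws across it.

Call:
jog_arm([
  [[0, 0, 4], 0],
  [[0, 0, 4.5], 0.14],
  [[0, 0, 4.5], 0.14],
  [[0, 0, 4.5], 0.14],
  [[0, 0, 4.5], 0.14],
  [[0, 0, 4.5], 0.14],
  [[0, 0, 4.5], 0.14],
  [[0, -2.5, 0], 0.14],
  [[0, -3.5, 0], 0.14],
  [[0, -3.5, 0], 0.14],
  [[0.5, -3.5, 0], 0.14],
  [[1, -2.5, 0], 0.15],
])

```text
clock: 16.6
tcp_pos: [0.4472, -0.2897, 0.4691]
orientation: [2.301, 2.138, -0.001]
contact_force: [0.1, -0.4, 0.3]
grip_width: 0.0856
```

Call:
jog_arm([
  [[1.7, -0.7, 0], 0],
  [[1.7, 0, 0], 0],
  [[1.7, 0, 0], 0],
  [[1.2, 0, 0], 0],
  [[0, 0, 0], 0],
  [[0, 0, 0], 0],
])

```text
clock: 17.2
tcp_pos: [0.5108, -0.2941, 0.4687]
orientation: [-2.306, -2.133, 0.001]
contact_force: [-0.6, 0.0, 0.6]
grip_width: 0.0856
```

```bash
python3 - <<'E'
from bl import *
o=get_obs(); print(o["clock"],o["joints"].round(2),o["tcp_pos"],o["contact_force"]);print(R.from_rotvec(o["orientation"]).as_matrix().round(3))
c=cal("wrist"); w=save("wrist","w9.png")
m=w.max(2)<40
print("grip px",[proj("wrist",x,c).round() for x in([.513,-.2864,.337],[.516,-.2435,.337],[.510,-.3293,.337])])
n,l,s,ce=cv2.connectedComponentsWithStats(m.astype(np.uint8))
for i in range(1,n):
    if s[i,4]>300: print(s[i],ce[i].round())
E
```

```text
17.2 [ 0.2   0.23  0.27  1.55 -0.06  1.37  0.4 ] [ 0.51083167 -0.29411848  0.46870124] [-0.62234766  0.04212571  0.62100907]
[[ 0.078  0.997 -0.001]
 [ 0.997 -0.078 -0.   ]
 [-0.    -0.001 -1.   ]]
grip px [array([320., 253.]), array([320., 176.]), array([321., 320.])]
[ 545    0   50  100 1734] [579.  49.]
[ 300  176   38   35 1079] [318. 192.]
[ 301  231   37   92 2892] [320. 277.]
[   0  277  206   23 1792] [103. 288.]
[    0   329   640   151 41661] [305. 433.]
```

View pics/w9.png

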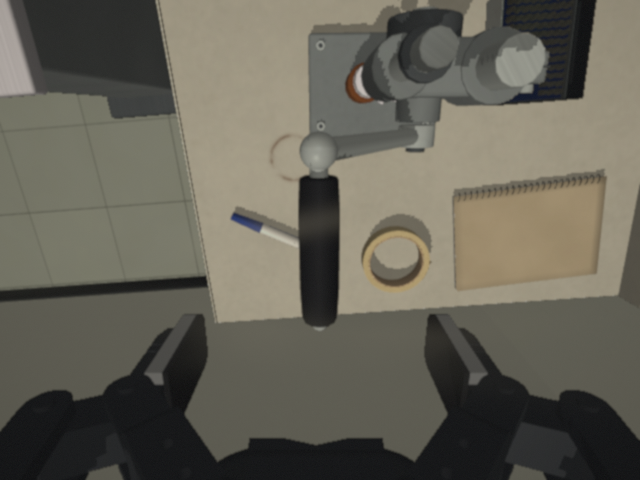

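The wrist view shows the black sleeve from (320,176) to (320,325), matching the prediction. Going down to grip it.

Call:
jog_arm([
  [[0.15, 0, -2], 0],
  [[0, 0, -3], 0],
  [[0, 0, -2], 0],
  [[0, 0, -1], 0],
  [[0, 0, 0], 0],
  [[0, 0, 0], 0],
])

```text
clock: 17.85
tcp_pos: [0.5128, -0.2943, 0.3901]
orientation: [2.306, 2.132, 0.001]
contact_force: [1.1, 1.1, -0.6]
grip_width: 0.0851
```

Call:
jog_arm([
  [[0, 0, 0], 0],
  [[0, 0, 0], 0],
  [[0, 0, 0], 0],
  [[0, 0, 0], 0],
  [[0, 0, 0], 0],
  [[0, 0, 0], 0],
], hand=1.5, grip_force=40)

```text
clock: 18.45
tcp_pos: [0.5127, -0.294, 0.3893]
orientation: [2.306, 2.133, 0.0]
contact_force: [-1.5, 0.5, 3.6]
grip_width: 0.0217
```

Call:
jog_arm([
  [[-1.21, 0.08, -0.88], 0],
  [[-1.12, 0.08, -1.0], 0],
  [[-1.02, 0.07, -1.1], 0],
  [[-0.9, 0.06, -1.2], 0],
  [[-0.78, 0.05, -1.28], 0],
  [[-0.64, 0.04, -1.35], 0],
  [[0, 0, 0], 0],
])

```text
clock: 19.15
tcp_pos: [0.4557, -0.2901, 0.3202]
orientation: [-2.306, -2.133, -0.0]
contact_force: [0.4, -0.1, 4.1]
grip_width: 0.0217
```

Call:
jog_arm([
  [[-0.51, 0.03, -1.41], 0],
  [[-0.36, 0.02, -1.45], 0],
  [[-0.22, 0.02, -1.48], 0],
  [[-0.07, 0, -1.5], 0],
  [[0.03, 0, -0.75], 0],
  [[0.05, 0, -0.75], 0],
  [[0.1, -0.01, -0.74], 0],
  [[0, 0, 0], 0],
])

```text
clock: 19.95
tcp_pos: [0.4464, -0.2895, 0.2404]
orientation: [-2.305, -2.133, 0.0]
contact_force: [-3.3, 1.0, 6.3]
grip_width: 0.0214
```

Call:
jog_arm([
  [[0.1, -0.01, -0.5], 0],
  [[0.1, -0.01, -0.4], 0],
  [[0.05, 0, -0.3], 0],
  [[0, 0, 0], 0],
  [[0, 0, 0], 0],
])

```text
clock: 20.45
tcp_pos: [0.4483, -0.2898, 0.2308]
orientation: [-2.305, -2.132, -0.0]
contact_force: [-12.1, 6.1, 28.4]
grip_width: 0.0219
```

The lever is at its lower stop, about 1.2 rad with 28 N. Now easing it back at about 0.5 rad/s, still holding the sleeve.

Call:
jog_arm([
  [[-0.06, 0, 0.22], 0],
  [[-0.06, 0, 0.23], 0],
  [[-0.11, 0.01, 0.74], 0],
  [[-0.12, 0.01, 0.74], 0],
  [[-0.04, 0, 0.75], 0],
  [[-0.04, 0, 0.75], 0],
  [[0.03, 0, 0.75], 0],
  [[0.04, 0, 0.75], 0],
  [[0.11, -0.01, 0.74], 0],
  [[0.11, -0.01, 0.74], 0],
  [[0.18, -0.01, 0.73], 0],
  [[0.18, -0.01, 0.73], 0],
])

```text
clock: 21.65
tcp_pos: [0.4511, -0.2898, 0.3074]
orientation: [-2.306, -2.133, -0.0]
contact_force: [-1.9, 2.4, 4.4]
grip_width: 0.0216
```

Call:
jog_arm([
  [[0.25, -0.02, 0.7], 0],
  [[0.26, -0.02, 0.71], 0],
  [[0.32, -0.02, 0.67], 0],
  [[0.32, -0.02, 0.68], 0],
  [[0.39, -0.03, 0.64], 0],
  [[0.39, -0.03, 0.64], 0],
  [[0.45, -0.03, 0.6], 0],
  [[0.45, -0.03, 0.6], 0],
  [[0.51, -0.04, 0.55], 0],
  [[0.51, -0.03, 0.55], 0],
])

```text
clock: 22.65
tcp_pos: [0.4899, -0.2925, 0.3709]
orientation: [-2.306, -2.133, -0.001]
contact_force: [-3.2, 2.6, 4.5]
grip_width: 0.0218
```

Call:
jog_arm([
  [[0.56, -0.04, 0.5], 0],
  [[0.56, -0.04, 0.5], 0],
  [[0.4, -0.03, 0.29], 0],
  [[0.41, -0.03, 0.29], 0],
  [[0.3, -0.02, 0.2], 0],
  [[0, 0, 0], 0],
  [[0, 0, 0], 0],
])

```text
clock: 23.35
tcp_pos: [0.5125, -0.2941, 0.389]
orientation: [2.305, 2.133, 0.002]
contact_force: [-2.7, 4.1, 9.0]
grip_width: 0.0221
```

Call:
jog_arm([
  [[0.1, -0.05, 0.2], 0],
  [[0.1, 0, 0.1], 0],
  [[0, 0, 0], 0],
  [[0, 0, 0], 0],
])

```text
clock: 23.75
tcp_pos: [0.5132, -0.2942, 0.3895]
orientation: [-2.304, -2.131, 0.002]
contact_force: [-3.4, 3.1, -2.7]
grip_width: 0.0218
```

Against the rest stop now (reaction reversed). Release and lift straight off.

Call:
jog_arm([
  [[0, 0, 0], 0],
  [[0, 0, 0], 0],
  [[0, 0, 0], 0],
  [[0, 0, 0], 0],
  [[0, 0, 0], 0],
  [[0, 0, 1], 0],
  [[0, 0, 2], 0],
  [[0, 0, 3], 0],
  [[0, 0, 3], 0],
  [[-3, 0, 2], 0],
  [[-3, 0, 0], 0],
  [[-3, 0, 0], 0],
], hand=8.54)

```text
clock: 24.95
tcp_pos: [0.4229, -0.2951, 0.5025]
orientation: [2.305, 2.131, 0.001]
contact_force: [0.4, -0.6, -0.1]
grip_width: 0.0855
```

Call:
jog_arm([
  [[-2, -3, 0], 0],
  [[-2, -4, 0], 0],
  [[-2, -4, 0], 0],
  [[-2, -4, 0], 0],
  [[-2, -4, 0], 0],
  [[0, -4, 0], 0],
  [[0, 0, 0], 0],
  [[0, 0, 0], 0],
])

```text
clock: 25.75
tcp_pos: [0.3236, -0.5253, 0.501]
orientation: [-2.308, -2.131, 0.0]
contact_force: [-0.0, -0.3, -0.9]
grip_width: 0.0852
```

```bash
python3 - <<'E'
from bl import *
o=get_obs(); print(o["clock"],o["tcp_pos"],o["contact_force"],o["grip_width"])
s=save("scene","s10.png"); t=save("top","t10.png")
c=cal("scene");tc=cal("top"); edges(s,c,(.578,-.185))
# grip position now, same method as at start
for n,im,q in(("scene",s,(388,166)),("top",t,(418,234))):
    mm,ce,st=comp(im.max(2)<45,q); print(n,"grip",ce.round(1),st)
for n in("scene","top"):
    i0=cv2.imread(f'pics/{n}0.png')[...,::-1]; i1=s if n=="scene" else t
    mm,ce,st=comp(i0.max(2)<45,(388,166) if n=="scene" else (418,234)); print(n,"start",ce.round(1))
h=cv2.resize(s[195:285,300:380],(426,480),interpolation=cv2.INTER_CUBIC);k=cv2.resize(t[180:300,200:293],(372,480),interpolation=cv2.INTER_CUBIC)
cv2.imwrite('pics/c10.png',np.hstack([h,k])[...,::-1])
# bright cap top in scene: white pixels near the bottle
for z in(.097,.105): print(z,"cap top centre px",proj("scene",[.5782,-.1855,z],c).round(1))
g=s[235:262,325:355].min(2); ys,xs=np.nonzero(g>120); print("white rows",ys.min()+235,ys.max()+235,"cols",xs.min()+325,xs.max()+325)
g=cv2.cvtColor(cv2.imread('pics/s8.png'),cv2.COLOR_BGR2RGB)[235:262,325:355].min(2); ys,xs=np.nonzero(g>120); print("before rows",ys.min()+235,ys.max()+235,"cols",xs.min()+325,xs.max()+325)
E
```

```text
25.75 [ 0.32355528 -0.52534358  0.50099993] [-0.04770356 -0.33601261 -0.8801163 ] 0.08523049124861917
z 0.03 pred left [331.  265.4] seen (np.int64(332), np.int64(345))
z 0.04 pred left [331.  262.6] seen (np.int64(332), np.int64(345))
z 0.05 pred left [331.1 259.8] seen (np.int64(332), np.int64(345))
bbox [332 254  14  19 234] pred underside front [array([338.3, 273.1])]
scene grip [388.7 165.2] [375 159  27  15 194]
top grip [418.3 233.4] [400 229  37  10 297]
scene start [388.7 165.2]
top start [418.3 233.4]
0.097 cap top centre px [339.3 246.4]
0.105 cap top centre px [339.4 244.1]
white rows 235 261 cols 325 354
before rows 235 261 cols 325 354
```

```bash
python3 - <<'E'
import cv2,numpy as np
L=lambda f:cv2.cvtColor(cv2.imread('pics/'+f),cv2.COLOR_BGR2GRAY)
a,b=L('s8.png'),L('s10.png')
print(a[236:260,334:338].mean(1).round()); print(b[236:260,334:338].mean(1).round())
t0,t1=L('top0.png'),L('t10.png')
d=cv2.absdiff(t0,t1)>40
for n,(u,v) in dict(done=(270,289),jar=(270,210),beaker=(238,224),tape=(443,219),tq1=(245,259),tq2=(227,319),tq3=(190,320),tq4=(277,256)).items(): print(n,int(d[v-12:v+13,u-12:u+13].sum()),end=' ')
E
```

```text
[155. 155. 155. 154. 155. 165. 170. 158. 151. 165. 165. 139. 122. 125.
 126. 123.  94.  62.  62.  65.  69.  72.  74.  73.]
[147. 147. 148. 148. 148. 148. 148. 149. 160. 156. 146. 150. 160. 148.
 125. 118. 120. 120. 108.  80.  64.  68.  71.  69.]
done 248 jar 39 beaker 0 tape 0 tq1 239 tq2 289 tq3 180 tq4 241
```

```bash
python3 - <<'E'
from bl import *
for f in('scene0.png','s10.png'):
    im=cv2.imread('pics/'+f)[...,::-1].copy(); print(amber(im,(289.5,337.3))[1:])
hand_in()
E
```

```text
(array([289.61514196, 337.18611987]), array([281, 326,  18,  22, 317], dtype=int32))
(array([289.35830619, 337.18241042]), array([281, 326,  18,  22, 307], dtype=int32))
the job is handed in; nothing more can be done
```

I capped the proud bottle in the press and handed the job in at about 26 s on the robot's clock. There is no verdict from the system.

**What I did:** I gripped the bottle and stood it on the front of the press base. Then I pushed it back with the outside of an open finger until it blocked at about 10 N. I pulled the lever to its lower stop (about 1.2 rad, 28 N) and eased it back at about 0.5 rad/s. I held it until it met its rest stop, then let go and moved clear.

**Last checks:**
- **Lever:** the grip is at the same pixels as at the start in both cameras, so it is back at rest.
- **Cap:** it dropped about 2.5 image rows, where 2.3 are expected for 8 mm.
- **Bottle:** it stands at about (0.578, -0.185), still where it was before the stroke.
- **Finished bottle:** its outline is unmoved.
- **Bystanders:** the tape roll and beaker show no image change. The jar and turquoise look-alikes show brightness changes that I put down to the arm's shadow; I did not check them further.

**Where the checks disagreed or failed:**
- **Nest position:** my estimates scatter by a few mm, putting the bottle 2–4 mm from the nest against a 6 mm limit. I relied on the firm stop contact.
- **First grasp:** it sat too high, on the shoulder, so I redid it lower.
- **Final close-up:** I could not view it because the picture limit was reached, so the last checks are pixel measurements only.

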